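Feel along the neck ring to the solder bead

TASK

Feel the brass neck ring on the sprung rest for its soldered bead, the barrel-shaped swelling in the bar: with closed fingertips press lightly on top of the bar close beside the end clamp and draw them along the bow of the bar, never lifting off it and without bottoming the springs hard, until they rest on top of the middle of the bead. Finish there: the program ends while the fingertips still hold a light press on the bead, so that the goldsmith can see where to file. Leave everything else on the bench where it is.

Things in the scene. Friction and masses are not known exactly. Their poses are not given: they have to be found in the camera images.
- rest: Sprung finishing rest, fixed to the table, with the brass neck ring it carries on three sprung pins. Wooden board 135 x 205 x 12 mm (x -37 to +97, y -102 to +102 mm). Origin: on the table under the centre of the ring's circle; z up. A point at angle a along the ring's axis lies at x = 80 sin(a), y = 80 cos(a) mm in this frame; the ring's bow faces +x, its open side -x.
- collar (a joint): How far the neck ring (brass round bar 10 mm thick bent to an open C, top of bar 60 mm above the table) is pressed down: 0 free, 0.014 m at the bottom stop (it can be raised to -0.012). It stays level. It pushes back with 0.8 N per mm, about 11 N at the stop.
- collar_start (a point): Start of the trace: on top of the bar at a = 0, 33 mm along from the clamp (dark steel block 14 x 16 x 16 mm with a round thumbscrew, at a = -24 deg, beside the bar's left end at -28 deg; its top 12 mm above the bar's top). The other bare end is at a = 172 deg. All points on the ring go down with it.
- collar_p1 (a point): On top of the bar at a = 22 deg.
- collar_p2 (a point): On top of the bar at a = 44 deg.
- collar_p3 (a point): On top of the bar at a = 66 deg.
- bead_before (a point): On top of the bar, 22 deg (31 mm) ahead of the bead on the clamp's side.
- bead_top (a point): Highest point of the bead: a barrel-shaped soldered swelling of the bar, brass like it, 32 mm long along the bar, 30 mm wide and 18 mm high in its middle, tapering to the bar at both ends, so its top stands 4 mm above the bar's. This point is over its middle. It sits firmly somewhere between a = 110 and 150 deg.
- flux_pot: Bystander, leave alone: small white pot with lid, 34 mm across, 38 mm high, standing on the board inside the ring. Origin: centre of its underside.
- findings_tray: Bystander, leave alone: flat tray 46 x 66 x 8 mm with small findings, on the board inside the ring. Origin: centre of its underside.
- burnisher: Bystander, leave alone: wooden-handled burnisher 100 x 14 x 14 mm, lying on the table in front of the board. Origin: centre of its underside.
- borax_pot: Bystander, leave alone: white pot with lid, 39 mm across, 46 mm high. Origin: centre of its underside.
- pin_vise: Bystander, leave alone: small wooden-handled pin vise, 80 x 10 x 10 mm. Origin: centre of its underside.
- red_pliers: Bystander, leave alone: pliers 154 x 46 x 11 mm, lying. Origin: centre of its underside.
- cream_jar: Bystander, leave alone: low jar with white lid, 100 mm across, 51 mm high. Origin: centre of its underside.
- tweezers_a: Bystander, leave alone: tweezers 144 x 12 x 7 mm, lying. Origin: centre of its underside.

How it is judged:
On the way, in this order (a step that is already met when the one before it is completed fails the run):
1. the fingertips press lightly on the bar at its start beside the clamp (horizontal distance between the grasp point and collar_start below 0.012 m and contact force between the fingers and rest above 0.3 N and value of joint collar above 0.0008 m), for 0.04 s.
2. the fingertips press lightly on the bar at point 1 (horizontal distance between the grasp point and collar_p1 below 0.012 m and contact force between the fingers and rest above 0.3 N and value of joint collar above 0.0008 m), for 0.04 s.
3. the fingertips press lightly on the bar at point 2 (horizontal distance between the grasp point and collar_p2 below 0.012 m and contact force between the fingers and rest above 0.3 N and value of joint collar above 0.0008 m), for 0.04 s.
4. the fingertips press lightly on the bar at point 3 (horizontal distance between the grasp point and collar_p3 below 0.012 m and contact force between the fingers and rest above 0.3 N and value of joint collar above 0.0008 m), for 0.04 s.
5. the fingertips press lightly on the bar at the point just ahead of the bead (horizontal distance between the grasp point and bead_before below 0.012 m and contact force between the fingers and rest above 0.3 N and value of joint collar above 0.0008 m), for 0.04 s.
At the end, for the whole second after the job is handed in: The program has ended with the fingertips still pressing on the bead: TCP within 12 mm of its top horizontally, 0.3 to 13 N, ring pressed down more than 0.8 mm (horizontal distance between the grasp point and bead_top below 0.012 m and contact force between the fingers and rest between 0.3 and 13 N and value of joint collar above 0.0008 m); the arm keeps its last pose, push and grip.
It fails at once if the ring is pressed with more than 16 N (contact force between the fingers and rest above 16 N).
It fails at once if the ring is lifted (raised more than 4 mm) (value of joint collar below -0.004 m).
It fails at once if the fingertips lift off over the bow of the ring (TCP 31 to 55 mm above the bar's top, over the bar, past point 1) (horizontal distance between the grasp point and rest between 0.068 and 0.092 m and x of the grasp point in the frame of rest above 0.042 m and height (world z) of the grasp point between 0.091 and 0.115 m).
It fails at once if one of the bystanders is moved more than 20 mm (distance of any of flux_pot, findings_tray, burnisher, borax_pot, pin_vise, red_pliers, cream_jar, tweezers_a from where it was at the start of the episode above 0.02 m).
It also fails if it takes over 48 s, if anything falls off the work surface, if the arm or the gripper's body presses on something with over 40 N, if the wrist force passes 120 N, or if a joint passes its speed limit or range.

ROBOT

A 6-joint arm with a two-finger parallel gripper is mounted at the origin on a cart in front of the work surface, level with it; the furniture and walls round the work are solid. World frame = base frame: x ahead of the robot, y to its left, z up, the work surface at z = 0. Lengths are in m, angles in rad, forces in N, time in s.
With the tool pointing down it reaches from about 0.4 to 0.825 m from the base axis. Payload 7 kg.
Tool frame: the origin (TCP) lies between the finger pads, 19 mm behind the fingertips; this is the grasp point; z points along the fingers, y is the line along which they close (so a half turn about z gives the same grasp; the last joint's range is limited). The gripper opens to 85 mm and grips with 20 to 120 N. Pads are 22 mm wide; open, the fingers measure 114 mm over their backs; the gripper's body (76 mm by 85 mm) begins 54 mm behind the grasp point. The pads swing forward as they close: fully open they stand 13 mm farther back than shut.
Start: joints at [-0.899, 0.359, 0.012, 0, -1.224, -0.288], TCP at [0.253, -0.626, 0.25] pointing down, gripper open.
Joint ranges: [-3.07, 3.07], [-1.43, 2.12], [-1.02, 1.25], [-3.03, 1.67], [-3.05, -0], [-3.03, 3.03]. Speed limits (rad/s): [2.39, 2.39, 3.01, 3.14, 3.14, 3.14].

INTERFACE

Orientations are given as a 3x3 rotation matrix whose columns are the frame's x, y, z axes.
In Python, from bench import ctrl, kinematics, status, viewer gives the robot as it stands. Calls block until the motion is done:
- ctrl.reach(position, orientation): joint-space move of the TCP to a pose.
- ctrl.movel(position, rot=None, feed=0.15, guard=None): straight line of the TCP; rot=None keeps the orientation; feed is the mean speed in m/s. With guard (N) it stops when the force on the tool has changed by that much, and returns True; else False.
- ctrl.set_joints(angles): joint-space move.
- ctrl.command_gripper(opening): opening from 0.0 (shut) to 1.0 (fully open); the grip force is fixed at half the most; returns when the fingers have stopped.
- ctrl.hold(seconds).
- kinematics.inverse_kinematics(position, orientation): joint angles nearest the present ones, or None.
- status.read_state(): the state.
- viewer.grab_frame(name): name is "scene" or "top" or "wrist"; returns the picture (400x640x3 uint8, red, green, blue); there is no depth.
- viewer.camera_model(name): a dict with "fx", "fy", "cx", "cy" (pixels), "cam_to_world" (4x4, takes a point from camera to world coordinates); the wrist camera has in their place "tool_from_camera" (4x4, takes a point from camera to tool coordinates, whose origin is the TCP and whose axes are the flange's). Camera axes: x right, y down, z forward; pixel columns grow to the right and rows downward; lengths in m; the calibration is good to about 2 mm. A picture is of the moment at which its call begins: read the wrist's pose just before it. camera_model takes no time and is no camera call.
A pose or a line that the arm cannot do raises ctrl.MotionError and nothing moves.
- ctrl.job_done(): hands the job in; it is judged then, once.
The state is a dict: "time": time; "joints": joint angles; "qd": joint speeds; "tau": joint torques, N m; "tool_pos": TCP position; "orientation": TCP orientation; "force": force on the tool from outside, world axes, zero at the start; "moment": the same for the moment, N m; "opening": opening from 0.0 (shut) to 1.0 (fully open); "grip_force": force on a finger pad.
Only numpy, scipy, OpenCV 4.12 (cv2) and the standard library are available. Lean on these libraries where they do the work, as an engineer would, in place of code of your own. Each camera call takes 0.05 s, during which the arm holds its last target. There are 200 camera calls.

## Working session

There is one attempt and no reset: what is moved stays moved. The work goes in short steps, each a Python script; the robot and the scene stay as the last script left them, time stands still between calls to the robot, and variables do not carry over. Pictures are saved under pics/ and viewed, at most 10 in all, crops included, and the job is handed in when it is done.

```bash
mkdir -p pics; python3 - <<'E'
from bench import ctrl, kinematics, status, viewer
import cv2
for n in("scene","top"):
    cv2.imwrite(f"pics/{n}0.png",viewer.grab_frame(n)[:,:,::-1]); print(n,viewer.camera_model(n))
s=status.read_state();print(s)
print(viewer.camera_model("wrist"))
E
```

```text
scene {'fx': 424.95998628332444, 'fy': 424.95998628332444, 'cx': 316.9134829120687, 'cy': 198.73583599870412, 'cam_to_world': array([[-0.81523467, -0.28342446,  0.50503762, -0.11198942],
       [-0.5789256 ,  0.42204113, -0.69765782,  0.86313825],
       [-0.01541336, -0.86113405, -0.50814424,  0.72226162],
       [ 0.        ,  0.        ,  0.        ,  1.        ]])}
top {'fx': 395.51780906566387, 'fy': 395.51780906566387, 'cx': 324.7322708108825, 'cy': 212.18804555464, 'cam_to_world': array([[-0.02561358, -0.99504241,  0.09609652,  0.41717724],
       [-0.99959308,  0.02670023,  0.01003893, -0.02513465],
       [-0.01255496, -0.09580029, -0.99532139,  1.11630481],
       [ 0.        ,  0.        ,  0.        ,  1.        ]])}
{'time': 0.1, 'joints': array([-8.98873950e-01,  3.59302476e-01,  1.11656903e-02, -3.36813590e-04,
       -1.22409343e+00, -2.88127406e-01]), 'qd': array([ 0.00091907, -0.0024341 ,  0.00314117,  0.00104651,  0.00053009,
       -0.00146972]), 'tau': array([-2.60492983e-03, -5.84764659e+01,  2.94108403e+01,  6.95457548e+00,
       -3.16427409e-03,  9.08151378e-
[... 193 characters left out ...]
5e-03],
       [ 1.03898138e-04,  1.46476374e-03, -9.99998922e-01]]), 'force': array([-0.18797539,  0.04846678, -0.29967127]), 'moment': array([ 0.02697616, -0.03595866, -0.00387988]), 'grip_force': 0.0, 'opening': 1.0006966210282473}
{'fx': 303.51591053501375, 'fy': 303.51591053501375, 'cx': 316.5078112120773, 'cy': 200.48758322039268, 'tool_from_camera': array([[ 9.01828299e-05, -9.65931237e-01, -2.58798836e-01,
         6.52093497e-02],
       [ 9.99999720e-01,  2.79365584e-04, -6.94226999e-04,
        -5.99503822e-04],
       [ 7.42875032e-04, -2.58798701e-01,  9.65930991e-01,
        -1.23279385e-01],
       [ 0.00000000e+00,  0.00000000e+00,  0.00000000e+00,
         1.00000000e+00]])}
```

View pics/top0.png

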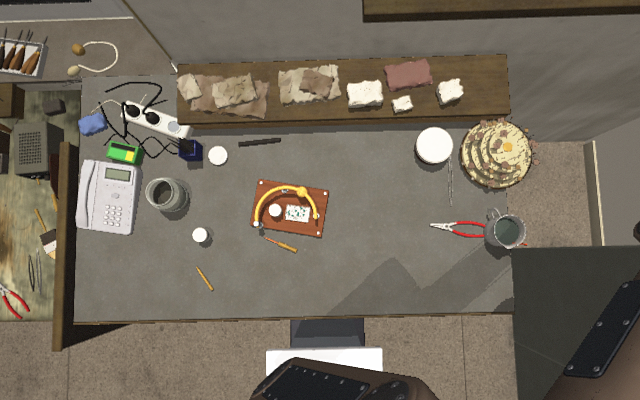

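View pics/scene0.png

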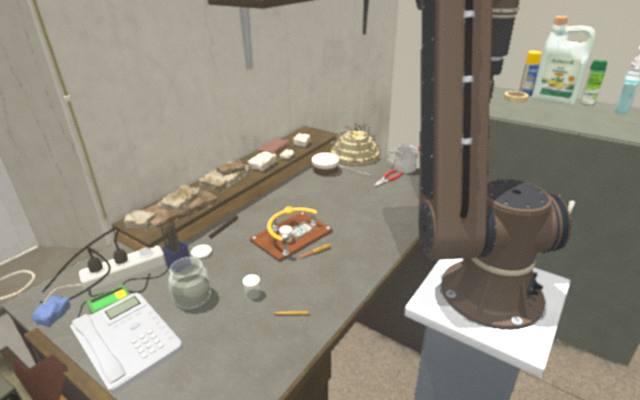

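The top view shows the board at about (290,208), with the bow of the ring facing up (away from the robot), the clamp near (258,226) and the bead near (300,190). The scene view agrees, with the bench clear around the rest. I'll take a closer wrist view from above.

```bash
cat > h.py <<'E'
from bench import ctrl, kinematics, status, viewer
import cv2, numpy as np
def ray(cm,T,uv,z):
    d=T[:3,:3]@[(uv[0]-cm['cx'])/cm['fx'],(uv[1]-cm['cy'])/cm['fy'],1]; o=T[:3,3]
    return o+d*(z-o[2])/d[2]
def proj(cm,T,P):
    p=(np.atleast_2d(P)-T[:3,3])@T[:3,:3]
    return p[:,:2]/p[:,2:]*cm['fx']+[cm['cx'],cm['cy']]
def wristT(s,cm):
    W=np.eye(4);W[:3,:3]=s['orientation'];W[:3,3]=s['tool_pos'];return W@cm['tool_from_camera']
E
python3 - <<'E'
from h import *
cm=viewer.camera_model("top")
for uv in [(261,179),(328,187),(322,237),(252,229)]: print(uv,ray(cm,cm['cam_to_world'],uv,.012))
im=cv2.imread('pics/top0.png')[165:260,235:345]
cv2.imwrite('pics/top0c.png',cv2.resize(im,None,fx=6,fy=6,interpolation=2))
c=ray(cm,cm['cam_to_world'],(289,208),.03);print(c)
R=np.array([[-1,0,0],[0,1,0],[0,0,-1.]])
R2=-R.copy();R2[2,2]=-1
for r in(R,R2):
    print(kinematics.inverse_kinematics([c[0]-.03,c[1],.25],r))
E
```

```text
(261, 179) [0.62309337 0.16413839 0.012     ]
(328, 187) [ 0.59493874 -0.02504533  0.012     ]
(322, 237) [ 0.4545133  -0.00459895  0.012     ]
(252, 229) [0.48198033 0.19082364 0.012     ]
[0.53634024 0.0843109  0.03      ]
[ 0.54793991  0.09114088 -0.33895827  0.         -1.14069717 -2.11873623]
[ 0.54793991  0.09114088 -0.33895827  0.         -1.14069717  1.02285642]
```

View pics/top0c.png

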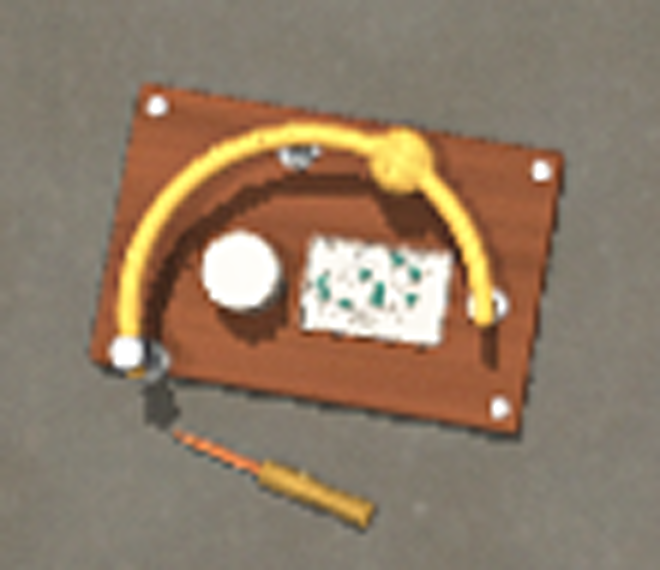

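The crop clearly shows the board corners, ring, pot and tray. The thumbscrew is at (128,352) and the bead at (402,160) in crop pixels.

```bash
python3 - <<'E'
from h import *
R=np.array([[1,0,0],[0,-1,0],[0,0,-1.]])
ctrl.command_gripper(0.0)
import pickle
out=[]
for i,p in enumerate([[.60,.09,.24],[.53,.09,.24]]):
    ctrl.reach(p,R); ctrl.hold(.3)
    s=status.read_state(); im=viewer.grab_frame("wrist"); cm=viewer.camera_model("wrist")
    cv2.imwrite(f"pics/w{i}.png",im[:,:,::-1]); out.append((cm,wristT(s,cm)))
    print(s['time'],s['tool_pos'],s['joints'],s['force'])
cm=viewer.camera_model("top");out.append((cm,cm['cam_to_world']))
pickle.dump(out,open('cams.pkl','wb'))
cv2.imwrite('pics/wj.png',cv2.resize(np.vstack([cv2.imread(f'pics/w{i}.png') for i in(0,1)]),(480,600)))
E
```

```text
3.9667 [0.60005761 0.08971024 0.24002175] [ 4.70031795e-01  2.53984242e-01 -1.59969179e-01 -2.04589133e-05
 -1.15680455e+00  1.10024096e+00] [ 0.13178874  0.03699651 -0.3566028 ]
4.7 [0.53052997 0.08999695 0.23962348] [ 5.32526341e-01  1.41464132e-01 -3.05013859e-01  6.66944574e-05
 -1.12494780e+00  1.03781603e+00] [ 0.63709327 -0.11739018  0.15248395]
```

View pics/wj.png

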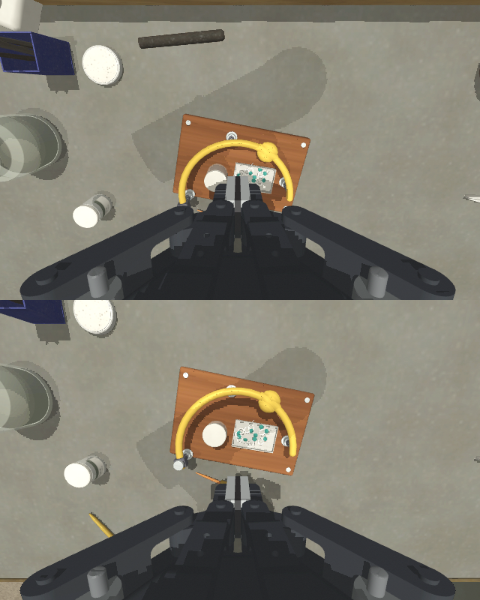

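Both wrist views show the whole ring: in w1 (640x400) the bead is near (359,135), the clamp near (240,220), and the open side faces the robot. Next I'll fit a circle to the yellow mask, then the yaw and the bead angle.

```bash
python3 - <<'E'
from h import *
import pickle
from scipy.optimize import least_squares
cams=pickle.load(open('cams.pkl','rb'))
for n,(cm,T) in zip(['w0','w1','top0'],cams):
    im=cv2.imread(f'pics/{n}.png'); hsv=cv2.cvtColor(im,cv2.COLOR_BGR2HSV)
    m=cv2.inRange(hsv,(18,120,110),(32,255,255))
    k,l,st,ce=cv2.connectedComponentsWithStats(m)
    g=proj(cm,T,[.53,.085,.055])[0]
    i=1+np.argmax([st[j,4]*(np.hypot(*(ce[j]-g))<150) for j in range(1,k)])
    v,u=np.nonzero(l==i)
    P=np.array([ray(cm,T,p,.055)[:2] for p in zip(u,v)])
    f=least_squares(lambda c:np.hypot(*(P-c).T)-.08,[.53,.085],loss='soft_l1',f_scale=.003)
    c=f.x; d=P-c; th=np.degrees(np.arctan2(d[:,0],d[:,1])); r=np.hypot(*d.T)  # a + yaw-ish: x=sin,y=cos
    h=[np.ptp(r[(th>=t)&(th<t+4)])*1e3 if ((th>=t)&(th<t+4)).any() else 0 for t in range(-40,190,4)]
    w=(abs(r-.08)>.0085)&(th>60)&(th<170)
    print(n,st[i,4],c,th.min(),th.max(),'bead',np.median(th[w]),th[w].mean(),w.sum()); print(np.round(h,0).astype(int))
    # board mask corners
    b=cv2.inRange(hsv,(0,90,40),(17,255,220)); k,l,st,ce=cv2.connectedComponentsWithStats(b)
    j=1+np.argmax(st[1:,4]); v,u=np.nonzero((l==j)); B=np.array([ray(cm,T,p,.012)[:2] for p in zip(u,v)]).astype(np.float32)
    rc=cv2.minAreaRect(B*1000); print('board',rc)
E
```

```text
w0 2659 [0.51471744 0.09161311] -179.28084351655 179.89354176144423 bead 123.76633346433675 123.79483729262844 186
[ 0  0  0  0  0  0  0  8 10 10  9  9 10 10 10 10 10 10 10 10 10 10 10 10
 10 10 10 10 10 10  9 10 10 10 10 10 10 10 18 26 29 29 26 15 10 10 10 10
 10 10 10 10 10  9  9  0  0  0]
board ((545.484619140625, 85.82889556884766), (202.8002471923828, 134.4899139404297), 78.83751678466797)
w1 3109 [0.51469025 0.09161506] -179.69399418323025 179.5722913522552 bead 123.70039742903508 123.74765191781671 226
[ 0  0  0  0  0  0  0  8  9 10  8  9 10 10 10 10 10 10 10 10 10 10 10 10
 10 10 10 10 10 10 10  9 10 10 10 10 10 10 17 27 29 29 26 14 10 10 10 10
 11 10 10 10 10 10 10  0  0  0]
board ((544.3878784179688, 85.86500549316406), (202.7482147216797, 133.5312957763672), 78.82347869873047)
top0 372 [0.51133178 0.09193186] -179.0686923146318 179.0755448496452 bead 123.99185163285551 123.7767625003108 26
[ 0  0  0  0  0  0  0  0  5  6  6  6  6  8  7  9  7  7  8  8  6  6  6  8
  9  9  7  7  8  7  6  6  6  6  6  9  7  9  9 26 26 27 23 11  8  8  8  8
  8  9  8  8  6  8  5  0  0  0]
board ((872.7845458984375, -75.03286743164062), (953.7759399414062, 203.3814697265625), 89.47247314453125)
```

Both wrist views agree. The ring centre is (0.5147, 0.0916), the yaw is -11.2° and the bead is at a ≈ 112.6°. The board centre comes out where this pose predicts. Next I press at the start.

```bash
cat >> h.py <<'E'
C=np.array([.5143,.0916]); OFF=11.2; AB=112.5
R=np.array([[1,0,0],[0,-1,0],[0,0,-1.]])
def pt(a,z):
    t=np.radians(a+OFF); return [C[0]+.08*np.sin(t),C[1]+.08*np.cos(t),z]
def rep(tag):
    s=status.read_state(); print(tag,round(s['time'],2),s['tool_pos'].round(4),s['force'].round(2))
E
python3 - <<'E'
from h import *
ctrl.reach(pt(0,.12),R); ctrl.hold(.3); rep('above')
ctrl.movel(pt(0,.082),feed=.05); ctrl.hold(.2); rep('near')
for z in(.078,.076):
    ctrl.movel(pt(0,z),feed=.02); ctrl.hold(.2); rep(z)
cv2.imwrite('pics/start.png',viewer.grab_frame("wrist")[:,:,::-1])
E
```

```text
above 5.68 [0.5305 0.1698 0.1213] [-0.54  0.86  0.24]
near 6.79 [0.53   0.1702 0.0823] [ 0.29 -0.09 -0.91]
0.078 7.34 [0.5299 0.1701 0.078 ] [0.19 0.38 0.81]
0.076 7.79 [0.53   0.1701 0.0761] [ 0.76 -0.06  2.09]
```

View pics/start.png

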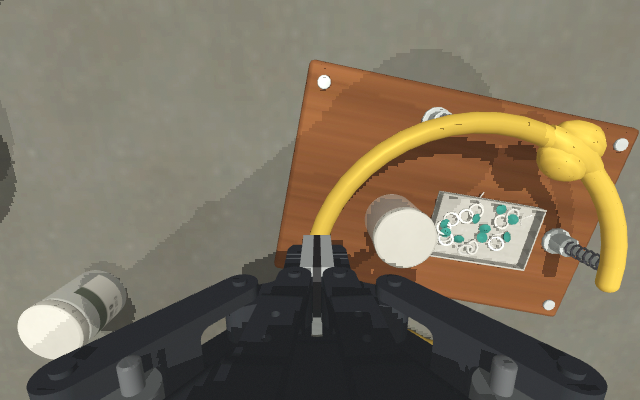

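The picture shows the closed fingertips on the bar at about (317,235), beside the clamp, with about 2 N of press. The bead is at about (572,150) and the way along the bow is clear. Now the trace, at constant height.

```bash
python3 - <<'E'
from h import *
n=18
for i,a in enumerate(np.linspace(0,AB,n+1)[1:]):
    ctrl.movel(pt(a,.0755),feed=.035); rep(round(a,1))
    if abs(status.read_state()['force'][2])>11: print('high');break
ctrl.hold(.4); rep('end')
cv2.imwrite('pics/end.png',viewer.grab_frame("wrist")[:,:,::-1])
E
```

```text
6.2 8.24 [0.5388 0.1677 0.0755] [ 0.19 -0.29  2.79]
12.5 8.64 [0.547  0.1647 0.0756] [ 1.87 -1.16  2.03]
18.8 9.04 [0.5547 0.1608 0.0755] [ 1.73 -0.97  2.73]
25.0 9.44 [0.562  0.156  0.0756] [ 0.5  -1.86  1.82]
31.2 9.84 [0.5687 0.1504 0.0755] [ 1.91 -1.02  1.93]
37.5 10.24 [0.5748 0.1441 0.0756] [ 0.79 -2.76  3.12]
43.8 10.64 [0.5801 0.1372 0.0755] [ 1.11 -1.83  1.99]
50.0 11.04 [0.5846 0.1298 0.0755] [ 0.94 -1.5   1.93]
56.2 11.44 [0.5884 0.1219 0.0755] [ 0.71 -0.94  1.75]
62.5 11.84 [0.5912 0.1136 0.0755] [-0.61 -1.2   2.31]
68.8 12.24 [0.5931 0.1051 0.0755] [ 0.92 -1.24  2.05]
75.0 12.64 [0.5941 0.0964 0.0755] [ 0.73 -0.59  3.46]
81.2 13.04 [0.5941 0.0877 0.0755] [ 1.14 -0.72  2.57]
87.5 13.44 [0.5933 0.079  0.0755] [ 0.84 -1.18  2.87]
93.8 13.84 [0.5914 0.0705 0.0755] [ 0.8  -0.73  3.33]
100.0 14.24 [0.5891 0.0628 0.0757] [1.49 3.56 2.86]
106.2 14.64 [0.5858 0.0549 0.0759] [2.28 3.49 5.27]
112.5 15.04 [0.5809 0.0469 0.0756] [1.1  1.82 5.78]
end 15.44 [0.5809 0.047  0.0756] [1.51 1.07 5.74]
```

View pics/end.png

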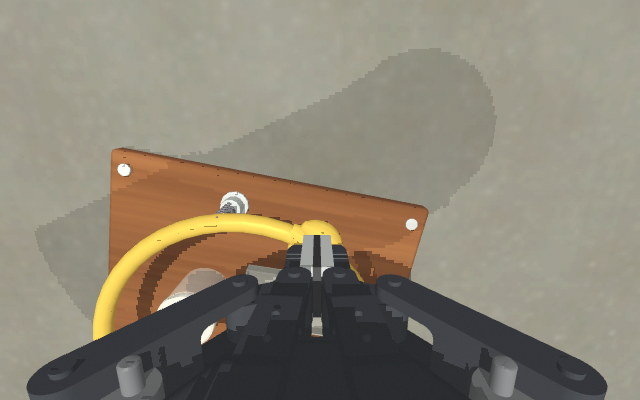

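The fingertips are on the bead at about (318,238), pressing with about 5.7 N. That rise matches the bead's extra 4 mm of height, so I'm handing it in.

```bash
python3 -c "
from bench import ctrl
print(ctrl.job_done())"
```

```text
the job is handed in; nothing more can be done
None
```

The fingertips traced the ring from beside the clamp to the bead, pressing with about 2–3.5 N on the bar, and I handed the job in with them resting on the middle of the bead at about 5.7 N; the judge's verdict was not shown.

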